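# Feel round the rollers of an open bearing

### The arm

A 6-joint arm with a two-finger parallel gripper is mounted at the origin on the work surface. World frame = base frame: x ahead of the robot, y to its left, z up, the work surface at z = 0. Lengths are in m, angles in rad, forces in N, time in s.
With the tool pointing down it reaches from about 0.375 to 0.9 m from the base axis. Payload 3.1 kg.
Tool frame: the origin (TCP) lies midway between the tips of the shut fingers; the grasp point (between the pads) lies 19 mm behind it; x points along the fingers, z is the direction in which the jaws open and shut, and the axes are right-handed (so a half turn about x gives the same grasp; the last joint's range is limited). The gripper opens to 85 mm and grips with 20 to 120 N. Pads are 22 mm wide; open, the fingers measure 114 mm over their backs; the gripper's body (76 mm by 85 mm) begins 54 mm behind the grasp point. The pads swing forward as they close: fully open they stand 13 mm farther back than shut.
Start: joints at [-1.3, 0.527, 1.433, -0, 1.181, -0.178], TCP at [0.272, -0.563, 0.231] pointing down, gripper open.
Joint ranges: [-3.08, 3.08], [-0.75, 2.2], [0.22, 2.44], [-1.43, 4.57], [0, 2.65], [-2.85, 2.85]. Speed limits (rad/s): [2.79, 2.79, 3.14, 3.14, 3.14, 3.14].

### API

Orientations are given as a unit quaternion [x, y, z, w].
In Python, from station import status, snapshot, camera_params, ticket gives the robot as it stands.
- The arm moves only by the tool arm_command, never from a script. Its argument "series" is a list that holds one entry, the list of rows, each a list of 4 numbers: the shift along the tool's x, y, z in mm, then the turn about the tool's x in rad. A call has 1 to 10 rows; each row shifts and turns the commanded pose from where the row before left it, along the tool's axes as they then stand; what a row does not reach is not made up. A row lasts 1/10 s, in which the tool goes at most 50 mm and 8.59 degrees, less where a joint would pass 70% of its speed; a pose out of reach is approached as far as the arm can. A call is refused whole if a number of a shift passes 50 or a number of a turn 0.15, either way. A call with a gripper value outside its range is refused whole. "jaw" is the opening in per cent of the stroke, from 0 (shut) to 100 (fully open), set as the call begins (left out, the last holds). The fingers move at their own pace and stop on an object; "force" is the grip in N (left out, the last holds). Time passes only in rows, so rows that do not move let the fingers close. It gives the time, the measured TCP pose, the force and the opening at its end, in the units of the state.
- status.sense(): the state, without advancing time (a new reading comes with each control period).
- snapshot(name): name is "side" or "top"; returns the picture (480x640x3 uint8, red, green, blue); there is no depth.
- camera_params(name): a dict with "fovy" (degrees; the focal length in pixels is half the picture's height over the tangent of half this angle, whatever the lens; pixels are square), "cx", "cy" (the principal point, pixels), "extrinsics" (4x4, takes a point from camera to world coordinates). Camera axes: x right, y down, z forward; pixel columns grow to the right and rows downward; lengths in m; the calibration is good to about 2 mm. A picture is of the moment at which its call begins. camera_params takes no time and is no camera call.
- ticket.sign_off(): hands the job in, once; it reports no verdict.
The state is a dict: "t": time; "q": joint angles; "qd": joint speeds; "tau": joint torques, N m; "tcp_pos": TCP position; "tool_rot": TCP orientation; "force": force on the tool from outside, world axes, zero at the start; "ft_torque": the same for the moment, N m; "finger_gap": opening from 0.0 (shut) to 1.0 (fully open).
Only numpy, scipy, OpenCV 4.12 (cv2) and the standard library are available. Lean on these libraries where they do the work, as an engineer would, in place of code of your own. Each camera call takes 0.05 s, during which the arm holds its last target. There are 200 camera calls.

### The job

Check that the rollers of the open bearing turn freely: with the fingertips, start at the yellow-marked roller and trace round the ring clockwise (seen from above), rubbing lightly over the top of each of the nine rollers in turn so that every one rolls along under the touch. Go gently: never push the sprung ring down to its stop, do not lift it, and leave the loose things around and inside it alone. Finish clear of the ring.

Things in the scene. Friction and masses are not known exactly. Their poses are not given: they have to be found in the camera images.
- cradle: Grey round steel inspection cradle fixed on a black rubber mat (320 x 520 x 3 mm, fixed to the bench, under everything of the job), 250 mm across, 16 mm high; origin: centre of its underside, z up, on the axis of the bearing. Its x axis points from the centre to the yellow-marked roller 0.
- ring_float (a joint): The open dark steel bearing cage (outer diameter 240, inner 124 mm), carried by the cradle on springs: it only moves up and down. 0 at rest, positive as it is pressed down (m), stop at 0.012; 0.5 N per mm, and it rises back when released. Roller tops are 69 mm above the bench at rest and stand 9 mm above the cage's rims and 13 mm above the webs between rollers.
- top0 (a point): Top of roller 0, mid-length, at rest 69 mm above the bench, on the 90 mm radius circle about the cradle's axis. Roller 0 is marked by a yellow lug 40 mm wide and 6 mm thick that sticks out 20 mm from the outer rim beside it, with a yellow patch on the rim; the lug lies 9 mm below the roller tops. Rollers 1 to 8 follow clockwise seen from above, 40 degrees (62 mm) apart.
- top1 (a point): Top of roller 1, mid-length, at rest 69 mm above the bench, on the 90 mm radius circle about the cradle's axis. 40 degrees clockwise of roller 0 seen from above.
- top2 (a point): Top of roller 2, mid-length, at rest 69 mm above the bench, on the 90 mm radius circle about the cradle's axis. 80 degrees clockwise of roller 0 seen from above.
- top3 (a point): Top of roller 3, mid-length, at rest 69 mm above the bench, on the 90 mm radius circle about the cradle's axis. 120 degrees clockwise of roller 0 seen from above.
- top4 (a point): Top of roller 4, mid-length, at rest 69 mm above the bench, on the 90 mm radius circle about the cradle's axis. 160 degrees clockwise of roller 0 seen from above.
- top5 (a point): Top of roller 5, mid-length, at rest 69 mm above the bench, on the 90 mm radius circle about the cradle's axis. 200 degrees clockwise of roller 0 seen from above.
- top6 (a point): Top of roller 6, mid-length, at rest 69 mm above the bench, on the 90 mm radius circle about the cradle's axis. 240 degrees clockwise of roller 0 seen from above.
- top7 (a point): Top of roller 7, mid-length, at rest 69 mm above the bench, on the 90 mm radius circle about the cradle's axis. 280 degrees clockwise of roller 0 seen from above.
- top8 (a point): Top of roller 8, mid-length, at rest 69 mm above the bench, on the 90 mm radius circle about the cradle's axis. 320 degrees clockwise of roller 0 seen from above.
- roller0 (a joint): Roller 0: steel, 28 mm diameter, 36 mm long, lying radially, turns very easily (under 0.3 N at its surface) about its own length and stays as left. Value in rad, 0 at start (black stripe on top), grows as a fingertip rubs over its top in the clockwise direction of travel.
- roller1 (a joint): Roller 1: steel, 28 mm diameter, 36 mm long, lying radially, turns very easily (under 0.3 N at its surface) about its own length and stays as left. Value in rad, 0 at start (black stripe on top), grows as a fingertip rubs over its top in the clockwise direction of travel.
- roller2 (a joint): Roller 2: steel, 28 mm diameter, 36 mm long, lying radially, turns very easily (under 0.3 N at its surface) about its own length and stays as left. Value in rad, 0 at start (black stripe on top), grows as a fingertip rubs over its top in the clockwise direction of travel.
- roller3 (a joint): Roller 3: steel, 28 mm diameter, 36 mm long, lying radially, turns very easily (under 0.3 N at its surface) about its own length and stays as left. Value in rad, 0 at start (black stripe on top), grows as a fingertip rubs over its top in the clockwise direction of travel.
- roller4 (a joint): Roller 4: steel, 28 mm diameter, 36 mm long, lying radially, turns very easily (under 0.3 N at its surface) about its own length and stays as left. Value in rad, 0 at start (black stripe on top), grows as a fingertip rubs over its top in the clockwise direction of travel.
- roller5 (a joint): Roller 5: steel, 28 mm diameter, 36 mm long, lying radially, turns very easily (under 0.3 N at its surface) about its own length and stays as left. Value in rad, 0 at start (black stripe on top), grows as a fingertip rubs over its top in the clockwise direction of travel.
- roller6 (a joint): Roller 6: steel, 28 mm diameter, 36 mm long, lying radially, turns very easily (under 0.3 N at its surface) about its own length and stays as left. Value in rad, 0 at start (black stripe on top), grows as a fingertip rubs over its top in the clockwise direction of travel.
- roller7 (a joint): Roller 7: steel, 28 mm diameter, 36 mm long, lying radially, turns very easily (under 0.3 N at its surface) about its own length and stays as left. Value in rad, 0 at start (black stripe on top), grows as a fingertip rubs over its top in the clockwise direction of travel.
- roller8 (a joint): Roller 8: steel, 28 mm diameter, 36 mm long, lying radially, turns very easily (under 0.3 N at its surface) about its own length and stays as left. Value in rad, 0 at start (black stripe on top), grows as a fingertip rubs over its top in the clockwise direction of travel.
- socket: Loose dark steel socket, 30 mm diameter, 40 mm tall, standing on the cradle inside the cage near its centre (its top 59 mm above the bench); origin: centre of underside.
- tape: Loose grey roll of tape lying flat, 92 mm diameter, 40 mm high; origin: centre of underside.
- carton: Loose blue carton, 60 x 85 x 50 mm high; origin: centre of underside.
- grease: Loose jar with red cap, 60 mm diameter, 70 mm tall; origin: centre of underside.
Not all that is in view belongs to the job. There is more than one size of the socket; the one meant has the size given above.

How it is judged:
By the outcome, as a careful person would: the job done as asked, in the order asked, and still so for the second after the job is handed in, with the robot touching nothing.
It also fails if it takes over 69 s, if anything falls off the work surface, if the arm or the gripper's body presses on something with over 40 N, if the wrist force passes 120 N, or if a joint passes its speed limit or range.

## Working session

There is one attempt and no reset: what is moved stays moved. The work goes in short steps, Python scripts to look and compute and a tool call to move; the robot and the scene stay as the last step left them, time stands still between calls to the robot, and variables do not carry over. Pictures are saved under pics/ and viewed, about 8 in all and at most 12, crops included, and the job is handed in when it is done.

Besides the shell and the picture viewer there is one more tool, called after ">>>" as name(argument=value, ...), one argument or row to a line, values as JSON. arm_command: Moves the arm, as the interface text tells. Its arguments: {"type":"object","properties":{"series":{"type":"array"},"jaw":{"type":"number"},"force":{"type":"number"}},"required":["series"]}

```bash
ls; mkdir -p pics
python3 - <<'E'
from station import status,snapshot,camera_params
import cv2,numpy as np
s=status.sense();print(s)
for n in("top","side"):
    print(n,camera_params(n)); cv2.imwrite(f"pics/{n}0.png",snapshot(n)[:,:,::-1])
E
```

```text
pics
{'t': 0.0, 'q': array([-1.29950896e+00,  5.28466524e-01,  1.43390375e+00, -4.97820060e-06,
        1.18136270e+00, -1.78479664e-01]), 'qd': array([-1.52028228e-03,  1.02474198e-03, -2.07158566e-03,  2.35273377e-04,
       -1.98006369e-05, -1.43899156e-03]), 'tau': array([-8.20889682e-05, -4.42349517e+01, -1.78025454e+01, -3.01708842e-04,
        8.51510209e-03,  1.46290425e-06]), 'tcp_pos': array([ 0.27156674, -0.56213354,  0.23033292]), 'tool_rot': array([ 0.37642134,  0.59946688, -0.37540438,  0.59834604]), 'force': array([-0.7725838 ,  0.12749883, -0.09761491]), 'ft_torque': array([0.04595039, 0.02729881, 0.01928713]), 'finger_gap': 1.0015893249405028}
top {'fovy': 47.0868117250807, 'cx': 313.2966611730579, 'cy': 240.04153869487192, 'extrinsics': array([[-0.0067441 , -0.9859113 ,  0.16713295,  0.35331173],
       [-0.99986858,  0.00911262,  0.01340862,  0.00438377],
       [-0.01474273, -0.16702056, -0.98584318,  1.00184186],
       [ 0.        ,  0.        ,  0.        ,  1.        ]])}
side {'fovy': 55.009321482998566, 'cx': 331.16422599702565, 'cy': 235.51595695706624, 'extrinsics': array([[ 0.79898945, -0.30412842,  0.51876948,  0.10808827],
       [-0.60081236, -0.44003154,  0.66738052, -0.51922931],
       [ 0.02530555, -0.8449131 , -0.53430467,  0.51174218],
       [ 0.        ,  0.        ,  0.        ,  1.        ]])}
```

View pics/top0.png

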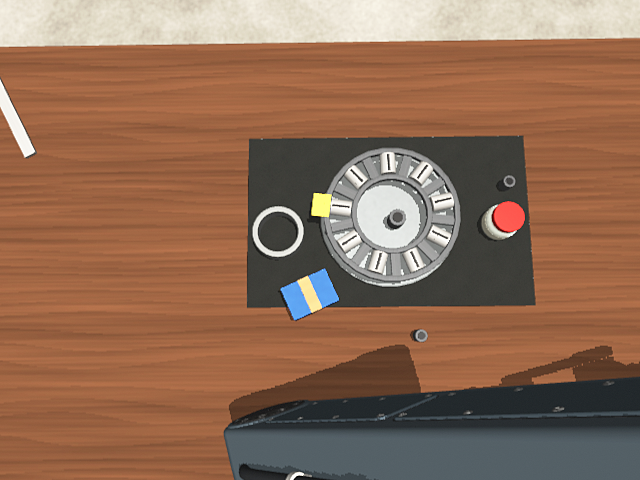

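View pics/side0.png

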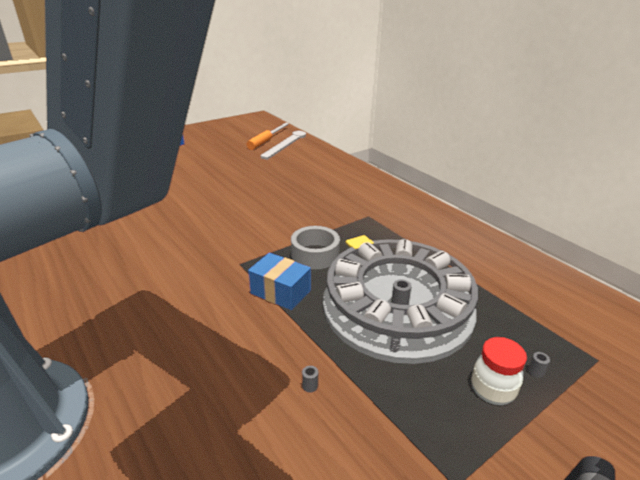

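The top view shows the ring centred near (390,217), with the yellow lug at (321,205) and roller 0 beside it at (341,207). Clockwise in this image goes up, to (356,176) and then (388,162). There are three sockets: (397,218), (509,181) and (421,335). The one meant is inside the cage at (397,218), and it only has to be left alone, as do the tape (277,231), carton (310,294) and jar (508,218). Next I'll measure the rollers.

```bash
cat > h.py <<'E'
import cv2,numpy as np
from station import status,snapshot,camera_params
def cast(n,px,z):
    p=camera_params(n);f=240/np.tan(np.radians(p["fovy"]/2));E=p["extrinsics"]
    px=np.atleast_2d(px).astype(float)
    d=np.c_[(px[:,0]-p["cx"])/f,(px[:,1]-p["cy"])/f,np.ones(len(px))]@E[:3,:3].T
    o=E[:3,3];return o+d*((z-o[2])/d[:,2])[:,None]
def proj(n,P):
    p=camera_params(n);f=240/np.tan(np.radians(p["fovy"]/2));E=np.linalg.inv(p["extrinsics"])
    c=np.atleast_2d(P)@E[:3,:3].T+E[:3,3];return np.c_[c[:,0]/c[:,2]*f+p["cx"],c[:,1]/c[:,2]*f+p["cy"]]
E
python3 - <<'E'
from h import *
from scipy.optimize import least_squares
im={n:cv2.imread(f"pics/{n}0.png") for n in("top","side")}
hsv=cv2.cvtColor(im["top"],cv2.COLOR_BGR2HSV)
def blobs(m,lo,hi):
    c,_=cv2.findContours(m.astype(np.uint8),cv2.RETR_EXTERNAL,cv2.CHAIN_APPROX_NONE)
    return [(x,cv2.minAreaRect(x)) for x in c if lo<cv2.contourArea(x)<hi]
y=blobs(cv2.inRange(hsv,(22,120,120),(35,255,255)),100,1000)
Y=cast("top",[b[1][0] for b in y],.06);print("yellow",[b[1] for b in y],Y)
m=cv2.inRange(hsv,(0,0,205),(179,40,255)); m[:140]=0;m[290:]=0;m[:,:322]=0;m[:,462:]=0
m=cv2.morphologyEx(m,cv2.MORPH_CLOSE,np.ones((3,3)))
g=cv2.cvtColor(im["top"],cv2.COLOR_BGR2GRAY)
# stripes: dark pixels close to roller circle
B=blobs(m,80,500)
for c,r in B: print(np.round(r[0],1),np.round(r[1],1),cast("top",r[0],.066)[0].round(4))
def fit(n,pts,z):
    P=cast(n,pts,z)[:,:2]
    s=least_squares(lambda v:np.hypot(*(P-v[:2]).T)-v[2],[*P.mean(0),.09]);return s.x,np.sqrt(np.mean(s.fun**2)),P
v,e,P=fit("top",[r[0] for c,r in B],.066);print("fit",v,e)
print(np.sort(np.degrees(np.arctan2(*(P-v[:2]).T[::-1]))).round(1), "yel",np.degrees(np.arctan2(*(Y[0,:2]-v[:2])[::-1])))
cv2.imwrite("pics/c.png",cv2.resize(np.hstack([im["top"][135:300,300:480],cv2.cvtColor(m,8)[135:300,300:480]]),None,fx=2.2,fy=2.2,interpolation=2))
E
```

```text
yellow [((320.65386962890625, 204.2692413330078), (18.233104705810547, 23.442564010620117), 7.125016689300537)] [[0.57648069 0.00386393 0.06      ]]
[380.2 261.8] [17.1 21.1] [ 0.4731 -0.097   0.066 ]
[414.1 258.7] [21.  13.9] [ 0.478  -0.1549  0.066 ]
[350.  241.5] [28.6 21.1] [ 0.5088 -0.046   0.066 ]
[439.8 234.4] [20.6 13.4] [ 0.5198 -0.2006  0.066 ]
[340.8 205.3] [20.3 13.8] [ 0.5728 -0.0311  0.066 ]
[442.4 200.9] [23.  21.9] [ 0.5789 -0.2078  0.066 ]
[355.8 175.2] [19.8 12. ] [ 0.6267 -0.0582  0.066 ]
[424.6 174.4] [21.9 20.8] [ 0.6268 -0.1789  0.066 ]
[389.5 161.5] [19. 15.] [ 0.6511 -0.1181  0.066 ]
fit [ 0.5604481  -0.11969006  0.08998218] 0.0005254422369390953
[-156.8 -116.7  -78.2  -41.7    1.    42.9   82.1  125.   165.4] yel 82.6065082631983
```

Run:
```python
from h import *
from scipy.spatial.transform import Rotation as R
s=status.sense();r=R.from_quat(s["tool_rot"]);print(r.as_matrix().round(3))
M=r.as_matrix();print("yaw of tool z",np.degrees(np.arctan2(M[1,2],M[0,2])))
C=np.array([.5604,-.1197])
a=np.radians(82.5+20);p=C+.09*np.array([np.cos(a),np.sin(a)]);print(p, (M.T@(np.r_[p,.12]-s["tcp_pos"])*1000).round(0))
```

```text
[[-0.001  0.901  0.435]
 [ 0.002  0.435 -0.901]
 [-1.     0.    -0.002]]
yaw of tool z -64.23122296431806
[ 0.54092043 -0.03183336] [ 111.  473. -360.]
```

>>> arm_command(
  series=[
    [[0,0,0,0.05]],
  ],
  jaw=0,
)

```text
t: 0.2
tcp_pos: [0.2716, -0.5624, 0.2307]
tool_rot: [0.391, 0.589, -0.391, 0.589]
force: [-0.6, 0.6, 0.2]
finger_gap: 0.856
```

>>> arm_command(
  series=[
    [[0,0,0,0.134],[0,0,0,0.134],[0,0,0,0.134],[0,20,-38,0],[0,20,-38,0],[0,20,-38,0],[0,20,-38,0],[0,20,-38,0],[0,20,-38,0],[0,20,-38,0]],
  ],
)

```text
t: 1.2
tcp_pos: [0.4127, -0.2953, 0.231]
tool_rot: [0.501, 0.5, -0.501, 0.499]
force: [1.0, -0.3, 0.3]
finger_gap: -0.003
```

>>> arm_command(
  series=[
    [[0,20,-38,0],[0,20,-38,0],[0,20,-38,0],[0,20,-38,0],[0,20,-38,0],[0,20,-38,0],[0,10,-20,0],[0,0,0,0],[0,0,0,0]],
  ],
)

```text
t: 2.1
tcp_pos: [0.5425, -0.0491, 0.2309]
tool_rot: [-0.5, -0.5, 0.501, -0.5]
force: [0.2, 0.1, 0.2]
finger_gap: -0.003
```

Run:
```python
from h import *
from scipy.spatial.transform import Rotation as R
s=status.sense();print(R.from_quat(s["tool_rot"]).as_matrix().round(4),s["tcp_pos"],s["force"],s["q"].round(2),s["finger_gap"])
```

```text
[[-1.2e-03  1.0e+00 -6.0e-04]
 [-2.0e-04 -6.0e-04 -1.0e+00]
 [-1.0e+00 -1.2e-03  2.0e-04]] [ 0.54248501 -0.04909685  0.23088588] [0.19164781 0.06585749 0.20857706] [-0.3   0.42  1.63 -0.    1.09  1.28] -0.0033297692242855916
```

>>> arm_command(
  series=[
    [[0,-2,-17,0],[40,0,0,0],[40,0,0,0],[31,0,0,0],[10,0,0,0],[10,0,0,0],[0,0,0,0],[0,0,0,0]],
  ],
)

```text
t: 2.9
tcp_pos: [0.5418, -0.0327, 0.1014]
tool_rot: [0.501, 0.499, -0.5, 0.5]
force: [0.7, -0.7, 0.1]
finger_gap: -0.005
```

Run:
```python
from h import *
s=status.sense();print(s["tcp_pos"],s["force"])
im=snapshot("side")[:,:,::-1].copy();print(proj("side",[s["tcp_pos"]]))
cv2.imwrite("pics/s1.png",cv2.resize(im[190:370,270:510],None,fx=3.2,fy=3.2,interpolation=2))
```

```text
[ 0.54177294 -0.03274082  0.10138838] [ 0.72462773 -0.67454311  0.10641054]
[[357.4435095  235.96387888]]
```

View pics/s1.png

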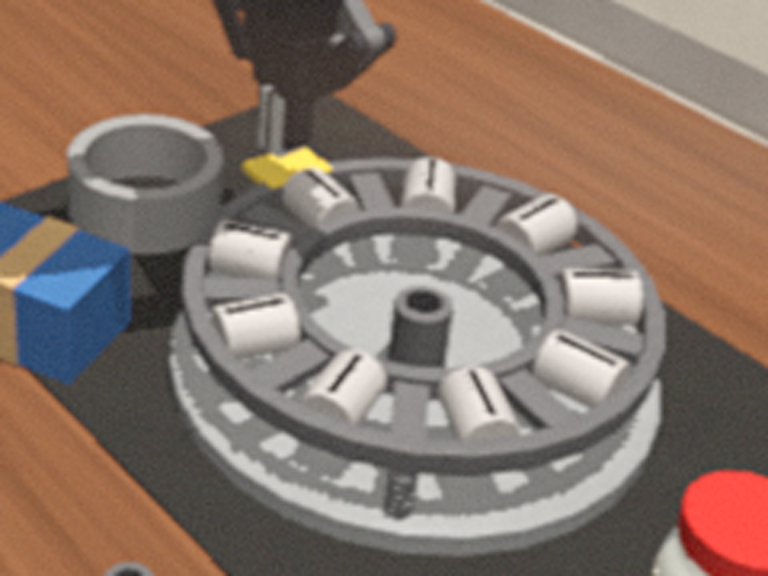

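Fingertips are at crop (280,145), exactly where the calibration projects the TCP. They stand in the gap before roller 0, beside the lug. The rest of the ring is undisturbed with all stripes on top. I'll descend into the gap.

>>> arm_command(
  series=[
    [[10,-1,-1,0],[10,0,0,0],[8,0,0,0],[5,0,0,0],[5,0,0,0],[0,0,0,0],[0,0,0,0]],
  ],
)

```text
t: 3.65
tcp_pos: [0.54, -0.0314, 0.0622]
tool_rot: [-0.501, -0.499, 0.501, -0.499]
force: [-0.8, 0.0, -0.5]
finger_gap: -0.0
```

```bash
cat > plan.py <<'E'
from h import *
import sys
def plan(a0,a1,n=10,z=.0635,start=None):
    s=status.sense();C=np.array([.5604,-.1197]);p=s["tcp_pos"]
    d=p[:2]-C;print("at ang %.1f r %.1f z %.1f F %s t %.2f"%(np.degrees(np.arctan2(d[1],d[0])),1e3*np.hypot(*d),1e3*p[2],s["force"].round(1),s["t"]))
    cur=p[:2]
    for b in range(a0,a1,-30):
        rows=[]
        for k in range(1,11):
            a=np.radians(b-3*k);q=C+.09*np.r_[np.cos(a),np.sin(a)];m=(q-cur)*1e3
            r=[0,round(m[0],1),round(-m[1],1),0];rows.append(r);cur=cur+np.r_[r[1],-r[2]]/1e3
        print(b,rows)
plan(int(sys.argv[1]),int(sys.argv[2]))
E
python3 plan.py 102 42
```

```text
at ang 103.0 r 90.6 z 62.2 F [-0.8  0.  -0.5] t 3.65
102 [[0, np.float64(6.4), np.float64(-0.6), 0], [0, np.float64(4.6), np.float64(-0.6), 0], [0, np.float64(4.7), np.float64(-0.4), 0], [0, np.float64(4.7), np.float64(-0.1), 0], [0, np.float64(4.7), np.float64(0.1), 0], [0, np.float64(4.7), np.float64(0.4), 0], [0, np.float64(4.7), np.float64(0.6), 0], [0, np.float64(4.6), np.float64(0.9), 0], [0, np.float64(4.6), np.float64(1.1), 0], [0, np.float64(4.5), np.float64(1.3), 0]]
72 [[0, np.float64(4.5), np.float64(1.6), 0], [0, np.float64(4.3), np.float64(1.8), 0], [0, np.float64(4.3), np.float64(2.0), 0], [0, np.float64(4.1), np.float64(2.2), 0], [0, np.float64(4.1), np.float64(2.5), 0], [0, np.float64(3.8), np.float64(2.7), 0], [0, np.float64(3.8), np.float64(2.8), 0], [0, np.float64(3.6), np.float64(3.1), 0], [0, np.float64(3.4), np.float64(3.2), 0], [0, np.float64(3.2), np.float64(3.5), 0]]
```

>>> arm_command(
  series=[
    [[-1,6,-0.6,0],[0,4.6,-0.6,0],[0,4.7,-0.4,0],[0,4.7,-0.1,0],[0,4.7,0.1,0],[0,4.7,0.4,0],[0,4.7,0.6,0],[0,4.6,0.9,0],[0,4.6,1.1,0],[0,4.5,1.3,0]],
  ],
)

```text
t: 4.65
tcp_pos: [0.5882, -0.0337, 0.0632]
tool_rot: [0.501, 0.5, -0.5, 0.499]
force: [-0.6, 0.3, 1.5]
finger_gap: -0.002
```

```bash
python3 plan.py 72 12 | sed 's/np.float64(\([-0-9.]*\))/\1/g'
python3 - <<'E'
from h import *
im=snapshot("side")[:,:,::-1];cv2.imwrite("pics/s2.png",cv2.resize(im[190:370,270:510],None,fx=3.2,fy=3.2,interpolation=2))
E
```

```text
at ang 72.1 r 90.3 z 63.2 F [-0.6  0.3  1.5] t 4.65
72 [[0, 4.5, 1.9, 0], [0, 4.3, 1.8, 0], [0, 4.3, 2.1, 0], [0, 4.1, 2.2, 0], [0, 4.0, 2.5, 0], [0, 3.9, 2.6, 0], [0, 3.8, 2.9, 0], [0, 3.5, 3.1, 0], [0, 3.5, 3.2, 0], [0, 3.2, 3.4, 0]]
42 [[0, 3.1, 3.6, 0], [0, 2.8, 3.8, 0], [0, 2.7, 3.8, 0], [0, 2.5, 4.1, 0], [0, 2.2, 4.1, 0], [0, 2.0, 4.2, 0], [0, 1.8, 4.4, 0], [0, 1.6, 4.4, 0], [0, 1.3, 4.6, 0], [0, 1.1, 4.5, 0]]
```

View pics/s2.png

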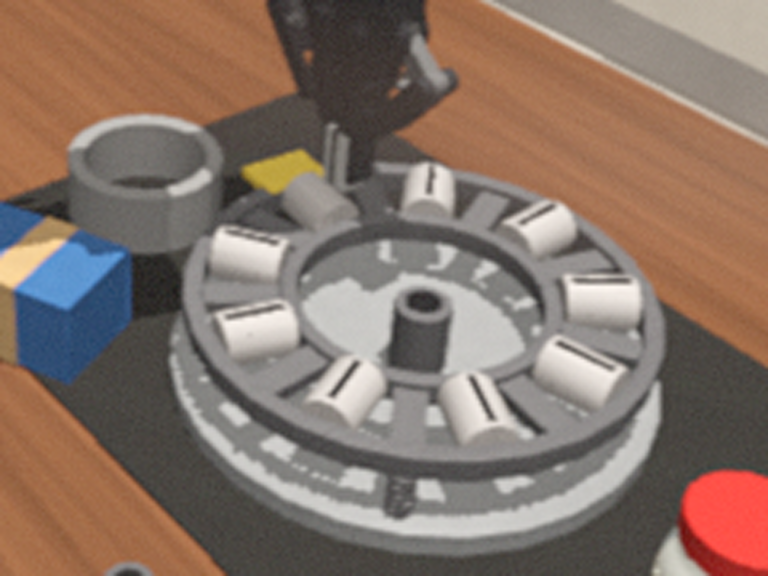

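Roller 0, at crop (320,200), no longer shows its stripe, so it has rolled. The ring dipped about 5 mm and the other stripes are unchanged. I'll carry on.

>>> arm_command(
  series=[
    [[0,4.5,1.9,0],[0,4.3,1.8,0],[0,4.3,2.1,0],[0,4.1,2.2,0],[0,4.0,2.5,0],[0,3.9,2.6,0],[0,3.8,2.9,0],[0,3.5,3.1,0],[0,3.5,3.2,0],[0,3.2,3.4,0]],
  ],
)

```text
t: 5.7
tcp_pos: [0.6274, -0.0607, 0.0636]
tool_rot: [0.501, 0.499, -0.5, 0.5]
force: [-2.3, -0.7, 2.0]
finger_gap: 0.003
```

>>> arm_command(
  series=[
    [[0,3.1,3.6,0],[0,2.8,3.8,0],[0,2.7,3.8,0],[0,2.5,4.1,0],[0,2.2,4.1,0],[0,2.0,4.2,0],[0,1.8,4.4,0],[0,1.6,4.4,0],[0,1.3,4.6,0],[0,1.1,4.5,0]],
  ],
)

```text
t: 6.7
tcp_pos: [0.6475, -0.1015, 0.0633]
tool_rot: [0.501, 0.5, -0.501, 0.499]
force: [-1.7, 4.1, 3.3]
finger_gap: 0.0
```

```bash
python3 plan.py 12 -78 | sed 's/np.float64(\([-0-9.]*\))/\1/g'
python3 - <<'E'
from h import *
im=snapshot("side")[:,:,::-1];cv2.imwrite("pics/s3.png",cv2.resize(im[190:370,270:510],None,fx=3.2,fy=3.2,interpolation=2))
E
```

```text
at ang 11.8 r 89.0 z 63.3 F [-1.7  4.1  3.3] t 6.70
12 [[0, 1.8, 4.2, 0], [0, 0.6, 4.6, 0], [0, 0.4, 4.7, 0], [0, 0.1, 4.7, 0], [0, -0.1, 4.8, 0], [0, -0.4, 4.6, 0], [0, -0.6, 4.7, 0], [0, -0.9, 4.7, 0], [0, -1.1, 4.5, 0], [0, -1.3, 4.6, 0]]
-18 [[0, -1.6, 4.4, 0], [0, -1.8, 4.3, 0], [0, -2.0, 4.3, 0], [0, -2.3, 4.1, 0], [0, -2.4, 4.1, 0], [0, -2.7, 3.8, 0], [0, -2.9, 3.8, 0], [0, -3.0, 3.6, 0], [0, -3.3, 3.4, 0], [0, -3.4, 3.2, 0]]
-48 [[0, -3.6, 3.1, 0], [0, -3.7, 2.9, 0], [0, -3.9, 2.6, 0], [0, -4.0, 2.5, 0], [0, -4.2, 2.2, 0], [0, -4.2, 2.1, 0], [0, -4.4, 1.8, 0], [0, -4.4, 1.5, 0], [0, -4.5, 1.4, 0], [0, -4.6, 1.1, 0]]
```

View pics/s3.png

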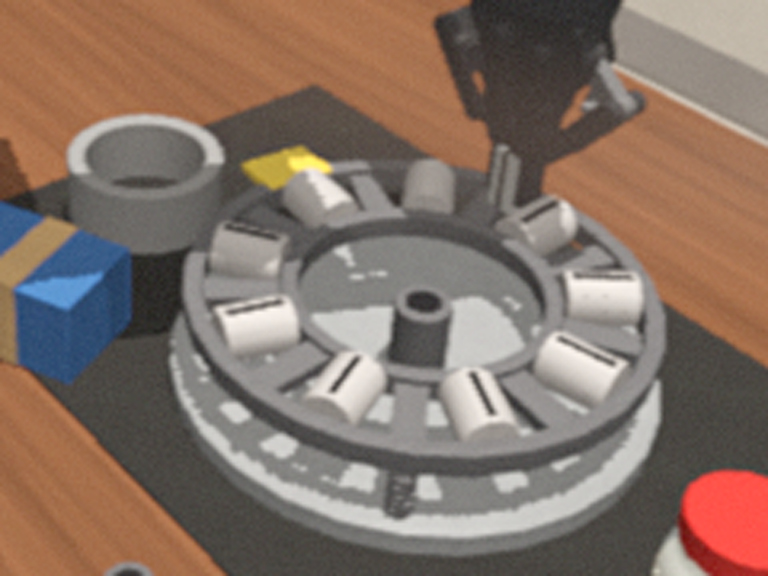

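Roller 1's stripe is also gone. Rollers 2 to 8 still have theirs up, and the tip is about to meet roller 2.

>>> arm_command(
  series=[
    [[0,1.6,4.2,0],[0,0.6,4.6,0],[0,0.4,4.7,0],[0,0.1,4.7,0],[0,-0.1,4.8,0],[0,-0.4,4.6,0],[0,-0.6,4.7,0],[0,-0.9,4.7,0],[0,-1.1,4.5,0],[0,-1.3,4.6,0]],
  ],
)

```text
t: 7.75
tcp_pos: [0.6458, -0.1479, 0.0631]
tool_rot: [-0.5, -0.5, 0.501, -0.499]
force: [-0.3, -0.2, -0.4]
finger_gap: -0.002
```

>>> arm_command(
  series=[
    [[0,-1.6,4.4,0],[0,-1.8,4.3,0],[0,-2.0,4.3,0],[0,-2.3,4.1,0],[0,-2.4,4.1,0],[0,-2.7,3.8,0],[0,-2.9,3.8,0],[0,-3.0,3.6,0],[0,-3.3,3.4,0],[0,-3.4,3.2,0]],
  ],
)

```text
t: 8.75
tcp_pos: [0.6209, -0.1876, 0.0634]
tool_rot: [0.501, 0.499, -0.5, 0.5]
force: [-0.1, -0.6, 1.1]
finger_gap: 0.001
```

>>> arm_command(
  series=[
    [[0,-3.6,3.1,0],[0,-3.7,2.9,0],[0,-3.9,2.6,0],[0,-4.0,2.5,0],[0,-4.2,2.2,0],[0,-4.2,2.1,0],[0,-4.4,1.8,0],[0,-4.4,1.5,0],[0,-4.5,1.4,0],[0,-4.6,1.1,0]],
  ],
)

```text
t: 9.75
tcp_pos: [0.5781, -0.2074, 0.0634]
tool_rot: [-0.5, -0.5, 0.501, -0.499]
force: [0.6, 1.9, 2.5]
finger_gap: 0.003
```

```bash
python3 plan.py -78 -168 | sed 's/np.float64(\([-0-9.]*\))/\1/g'
python3 - <<'E'
from h import *
im=snapshot("side")[:,:,::-1];cv2.imwrite("pics/s4.png",cv2.resize(im[190:370,270:510],None,fx=3.2,fy=3.2,interpolation=2))
E
```

```text
at ang -78.6 r 89.5 z 63.4 F [0.6 1.9 2.5] t 9.75
-78 [[0, -3.7, 1.2, 0], [0, -4.6, 0.6, 0], [0, -4.7, 0.4, 0], [0, -4.7, 0.1, 0], [0, -4.8, -0.1, 0], [0, -4.7, -0.4, 0], [0, -4.6, -0.6, 0], [0, -4.7, -0.9, 0], [0, -4.5, -1.1, 0], [0, -4.6, -1.3, 0]]
-108 [[0, -4.4, -1.6, 0], [0, -4.4, -1.8, 0], [0, -4.2, -2.0, 0], [0, -4.1, -2.3, 0], [0, -4.1, -2.4, 0], [0, -3.8, -2.7, 0], [0, -3.8, -2.9, 0], [0, -3.6, -3.0, 0], [0, -3.4, -3.3, 0], [0, -3.2, -3.4, 0]]
-138 [[0, -3.1, -3.6, 0], [0, -2.9, -3.7, 0], [0, -2.6, -3.9, 0], [0, -2.5, -4.0, 0], [0, -2.2, -4.1, 0], [0, -2.1, -4.3, 0], [0, -1.8, -4.4, 0], [0, -1.5, -4.4, 0], [0, -1.4, -4.5, 0], [0, -1.1, -4.6, 0]]
```

View pics/s4.png

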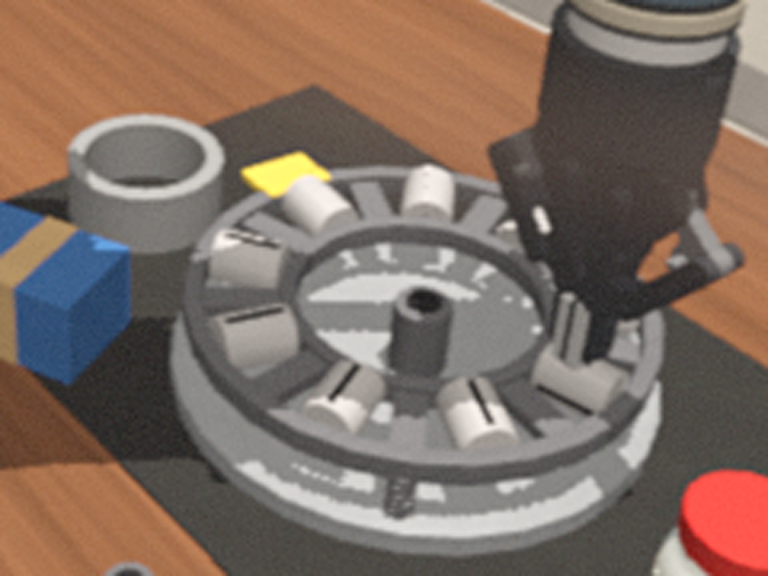

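The tip is on roller 4, at crop (575,375), and its stripe has turned forward to (565,400). The stripes of rollers 5 to 8 are still up, and rollers 2 and 3 are hidden behind the gripper for now.

>>> arm_command(
  series=[
    [[0,-3.9,1.2,0],[0,-4.6,0.6,0],[0,-4.7,0.4,0],[0,-4.7,0.1,0],[0,-4.8,-0.1,0],[0,-4.7,-0.4,0],[0,-4.6,-0.6,0],[0,-4.7,-0.9,0],[0,-4.5,-1.1,0],[0,-4.6,-1.3,0]],
  ],
)

```text
t: 10.8
tcp_pos: [0.534, -0.2057, 0.0639]
tool_rot: [0.501, 0.498, -0.5, 0.5]
force: [2.2, 0.8, 2.1]
finger_gap: -0.002
```

>>> arm_command(
  series=[
    [[0,-4.4,-1.6,0],[0,-4.4,-1.8,0],[0,-4.2,-2.0,0],[0,-4.1,-2.3,0],[0,-4.1,-2.4,0],[0,-3.8,-2.7,0],[0,-3.8,-2.9,0],[0,-3.6,-3.0,0],[0,-3.4,-3.3,0],[0,-3.2,-3.4,0]],
  ],
)

```text
t: 11.8
tcp_pos: [0.4938, -0.1796, 0.0631]
tool_rot: [-0.501, -0.5, 0.501, -0.499]
force: [-0.3, -0.2, -0.3]
finger_gap: 0.003
```

>>> arm_command(
  series=[
    [[0,-3.1,-3.6,0],[0,-2.9,-3.7,0],[0,-2.6,-3.9,0],[0,-2.5,-4.0,0],[0,-2.2,-4.1,0],[0,-2.1,-4.3,0],[0,-1.8,-4.4,0],[0,-1.5,-4.4,0],[0,-1.4,-4.5,0],[0,-1.1,-4.6,0]],
  ],
)

```text
t: 12.8
tcp_pos: [0.4719, -0.1376, 0.0629]
tool_rot: [-0.5, -0.5, 0.501, -0.499]
force: [0.1, -0.1, 0.4]
finger_gap: -0.003
```

```bash
python3 plan.py -168 -258 | sed 's/np.float64(\([-0-9.]*\))/\1/g'
```

```text
at ang -168.6 r 90.3 z 62.9 F [ 0.1 -0.1  0.4] t 12.80
-168 [[0, -0.4, -3.8, 0], [0, -0.6, -4.7, 0], [0, -0.3, -4.7, 0], [0, -0.2, -4.7, 0], [0, 0.2, -4.7, 0], [0, 0.3, -4.7, 0], [0, 0.6, -4.6, 0], [0, 0.9, -4.7, 0], [0, 1.1, -4.6, 0], [0, 1.3, -4.5, 0]]
-198 [[0, 1.6, -4.4, 0], [0, 1.8, -4.4, 0], [0, 2.1, -4.2, 0], [0, 2.2, -4.2, 0], [0, 2.5, -4.0, 0], [0, 2.6, -3.9, 0], [0, 2.9, -3.7, 0], [0, 3.1, -3.6, 0], [0, 3.2, -3.4, 0], [0, 3.4, -3.2, 0]]
-228 [[0, 3.6, -3.1, 0], [0, 3.7, -2.9, 0], [0, 3.9, -2.6, 0], [0, 4.0, -2.5, 0], [0, 4.2, -2.3, 0], [0, 4.2, -2.0, 0], [0, 4.4, -1.8, 0], [0, 4.4, -1.6, 0], [0, 4.5, -1.3, 0], [0, 4.6, -1.1, 0]]
```

>>> arm_command(
  series=[
    [[-0.4,-0.4,-4,0],[0,-0.6,-4.7,0],[0,-0.3,-4.7,0],[0,-0.2,-4.7,0],[0,0.2,-4.7,0],[0,0.3,-4.7,0],[0,0.6,-4.6,0],[0,0.9,-4.7,0],[0,1.1,-4.6,0],[0,1.3,-4.5,0]],
  ],
)

```text
t: 13.8
tcp_pos: [0.4768, -0.0923, 0.0639]
tool_rot: [0.501, 0.499, -0.5, 0.5]
force: [1.3, -1.5, 2.2]
finger_gap: -0.004
```

>>> arm_command(
  series=[
    [[0,1.6,-4.4,0],[0,1.8,-4.4,0],[0,2.1,-4.2,0],[0,2.2,-4.2,0],[0,2.5,-4.0,0],[0,2.6,-3.9,0],[0,2.9,-3.7,0],[0,3.1,-3.6,0],[0,3.2,-3.4,0],[0,3.4,-3.2,0]],
  ],
)

```text
t: 14.8
tcp_pos: [0.5024, -0.0538, 0.064]
tool_rot: [0.501, 0.499, -0.5, 0.5]
force: [0.5, -1.3, 1.9]
finger_gap: -0.001
```

>>> arm_command(
  series=[
    [[0,3.6,-3.1,0],[0,3.7,-2.9,0],[0,3.9,-2.6,0],[0,4.0,-2.5,0],[0,4.2,-2.3,0],[0,4.2,-2.0,0],[0,4.4,-1.8,0],[0,4.4,-1.6,0],[0,4.5,-1.3,0],[0,3.5,-1.0,0]],
  ],
)

```text
t: 15.8
tcp_pos: [0.5422, -0.0323, 0.0635]
tool_rot: [-0.5, -0.5, 0.501, -0.499]
force: [-0.0, -0.7, -0.5]
finger_gap: 0.002
```

>>> arm_command(
  series=[
    [[0,0,0,0],[-5,0,0,0],[-10,0,0,0],[-20,0,0,0],[-40,0,0,0],[-40,0,0,0],[-20,0,0,0],[0,0,0,0],[0,0,0,0]],
  ],
)

```text
t: 16.7
tcp_pos: [0.5417, -0.0326, 0.1993]
tool_rot: [0.501, 0.499, -0.5, 0.5]
force: [0.4, 0.0, -0.6]
finger_gap: 0.0
```

```bash
python3 plan.py 0 0
python3 - <<'E'
from h import *
im=snapshot("side")[:,:,::-1];cv2.imwrite("pics/s5.png",cv2.resize(im[190:370,270:510],None,fx=3.2,fy=3.2,interpolation=2))
E
```

```text
at ang 102.1 r 89.1 z 199.3 F [ 0.4  0.  -0.6] t 16.70
```

View pics/s5.png

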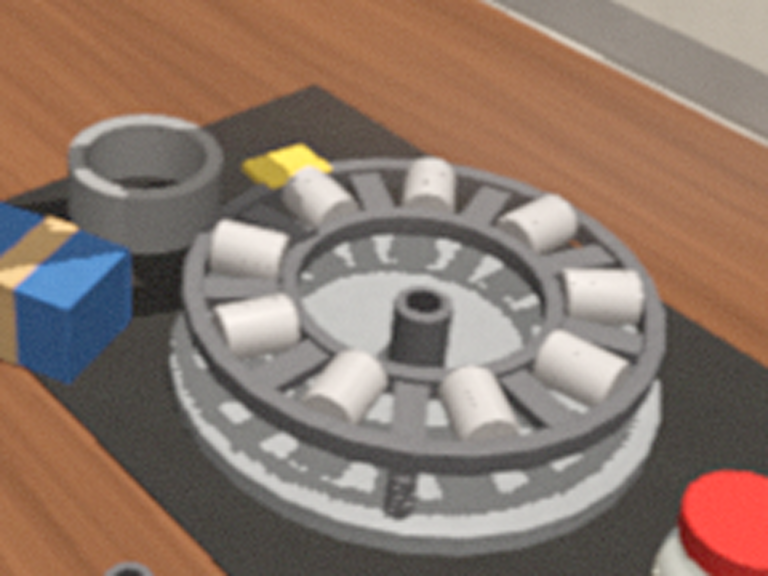

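All nine stripes are gone, so every roller has turned. The ring is back at rest height, and the socket, tape, carton and jar look unmoved. I'll move sideways clear of the ring.

>>> arm_command(
  series=[
    [[-20,0,-10,0],[-20,0,-30,0],[0,0,-40,0],[0,0,-40,0],[0,0,-40,0],[0,0,-20,0],[0,0,0,0],[0,0,0,0],[0,0,0,0]],
  ],
)

```text
t: 17.65
tcp_pos: [0.542, 0.1463, 0.2378]
tool_rot: [-0.5, -0.5, 0.501, -0.499]
force: [-0.4, -0.5, -0.5]
finger_gap: -0.004
```

Run:
```python
from h import *
from station import ticket
a=cv2.imread("pics/side0.png");b=snapshot("side")[:,:,::-1]
for n,(x0,y0,x1,y1) in dict(carton=(248,255,300,310),socket=(390,278,412,305),jar=(470,338,552,405)).items():
    print(n,np.abs(a[y0:y1,x0:x1].astype(int)-b[y0:y1,x0:x1]).mean().round(1))
s=status.sense();print(s["tcp_pos"],np.abs(s["qd"]).max(),s["t"])
print(ticket.sign_off())
```

```text
carton 5.6
socket 5.6
jar 5.1
[0.5422381  0.14614992 0.23804807] 0.00599469837591857 17.7
the job is handed in; nothing more can be done
None
```

The job is done and handed in at 17.7 s of the 69 s allowed. With the gripper shut, I traced one clockwise lap over rollers 0 to 8, then lifted out in the gap between rollers 8 and 0 and moved about 110 mm clear of the ring.

- **Rollers:** after the lap, all nine black stripes had turned out of view. Pictures during the lap showed rollers 0, 1 and 4 turning in order, with the later ones still untouched. Rollers 2, 3 and 5 to 8 I saw only before and after.
- **Pressing:** the fingertips read about 63–64 mm high wherever I checked on the lap. That presses the ring down about 6 mm at most, well short of its 12 mm stop. Upward force at the end of each move was at most 3.3 N. The ring was back at rest height in the last picture.
- **Loose things:** the socket, carton and jar regions differ from the first picture by only about 5 grey levels, which I took as noise and changing shadow. The tape I checked only by eye, and it looked unmoved.

No check failed or disagreed.

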